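# Set the drill bush and hold a rocker shaft in the vees of a cross-drilling jig

## Task

Get the rocker shaft (the plain 20 mm round steel shaft lying loose on the bench) ready for cross-drilling in the drill jig. First turn the jig's bush turret until its largest bush, the 8 mm one, clicks in over the vees, and let go of it; then lay the shaft along both vees, under the turret, with its end up against the stop column. Finish while still holding the shaft there with the gripper, pressed down firmly (about 10 N) so that it bears on both flanks of the vees, and leave the other things on the bench where they lie.

Things in the scene. Friction and masses are not known exactly. Their poses are not given: they have to be found in the camera images.
- shaft_center (a point): Centre of the rocker shaft: plain hollow steel cylinder, 20 mm diameter, 146 mm long, about 0.22 kg, with a narrow circlip groove near each end; its two ends are alike. It starts lying loose on the bench (centre 10 mm above it). The point's x axis runs along the shaft; it may roll about that axis.
- drill_jig: Cross-drilling jig fixed to the bench: grey bed 220 x 70 x 14 mm. Origin: middle of the bed's underside, on the bench; z up; +x runs along the vees towards the turret and stop. In line at y = 0: front vee x -101 to -73 mm, rear vee x 3 to 37 mm, 44 mm wide, 44 mm high; turret axis at x = 48 mm; an 80 mm high bracket at x = 98 mm.
- vee_seat (a point): Where the shaft's centre lies when it is seated in both vees with its end against the stop: jig x = -35 mm, y = 0, 46 mm above the bench. Axes as the jig's: x along the vees towards the stop, z up. It is midway in the 76 mm gap between the vees, where there is only the bed (top 14 mm above the bench), so fingers can reach down on both sides of the shaft.
- stop_face (a point): Middle of the stop column's flat face, which is square to the vees, at jig x = 38 mm, 46 mm above the bench (axis height of a seated shaft); axes as the jig's. The turret disc overhangs the last 24 mm of the vees before it, 6 mm above a seated shaft, so the shaft's end cannot be lowered there: it is slid in under the disc along the vees.
- turret_grip (a point): Centre of the turret's grip bar, on the turret's vertical axis, 92 mm above the bench. The bar is an upright blade 12 mm thick, 32 mm long, 26 mm high (76 to 102 mm above the bench) on the scalloped turret disc (radius 34 mm, 62 to 76 mm above the bench). The point's x axis runs along the bar; a small nose low on its -x end points at the 8 mm bush.
- turret (a joint): Turret angle (rad), counter-clockwise from above positive. Nine bushes (bores 8, 5.5, 5, 4.5, 4, 3.5, 3, 2.5, 2 mm counter-clockwise) 0.698 rad apart, 25 mm from the axis. At 0 the 8 mm one is over the vees, the bar in line with them. A spring plunger snaps it home to multiples of 0.698 from within 0.25 rad; about 0.2 N m turns it. It starts one or two clicks positive.
- flank_left: The halves of both vees on the jig's +y side; origin and axes as the jig's. 90 degree vees open upward; a seated shaft bears on these halves along one line. Smooth, low friction (about 0.2).
- flank_right: The halves of both vees on the jig's -y side; origin and axes as the jig's. A seated shaft bears on them along the other line.
- spanner_13: Bystander: combination spanner, 190 mm long, lying near the front edge of the bench; origin at its middle on the bench.
- masking_tape: Bystander: roll of masking tape, 80 mm across, 24 mm high, on the front left of the bench; origin at its middle on the bench.
- brass_brush: Bystander: small brass wire brush, 150 mm long, lying behind the shaft; origin at its middle on the bench.
- ball_bearing: Bystander: ball bearing, 84 mm across, 16 mm high, lying at the back; origin at its middle on the bench.

How it is judged:
By the outcome, as a careful person would: the job done as asked, in the order asked, and still so for the second after the job is handed in, while the arm keeps its last pose, push and grip.
It also fails if it takes over 61 s, if anything falls off the work surface, if the arm or the gripper's body presses on something with over 40 N, if the wrist force passes 120 N, or if a joint passes its speed limit or range.

## Robot

A 6-joint arm with a two-finger parallel gripper is mounted at the origin on a cart in front of the work surface, level with it; the furniture and walls round the work are solid. World frame = base frame: x ahead of the robot, y to its left, z up, the work surface at z = 0. Lengths are in m, angles in degrees, forces in N, time in s.
With the tool pointing down it reaches from about 0.4 to 0.825 m from the base axis. Payload 7 kg.
Tool frame: the origin (TCP) lies midway between the tips of the shut fingers; the grasp point (between the pads) lies 19 mm behind it; z points along the fingers, y is the line along which they close (so a half turn about z gives the same grasp; the last joint's range is limited). The gripper opens to 88 mm and grips with 3 to 60 N. Pads are 19 mm wide; open, the fingers measure 130 mm over their backs; the gripper's body (78 mm by 193 mm) begins 47 mm behind the grasp point.
Start: joints at [91.106, 20.546, 0.682, 0, -70.136, -16.507], TCP at [0.179, 0.651, 0.227] pointing down, gripper open.
Joint ranges: [-176.03, 176.03], [-82.01, 121.73], [-58.28, 71.71], [-173.87, 95.51], [-174.79, -0.11], [-173.66, 173.66]. Speed limits (degrees/s): [136.94, 136.94, 172.46, 180, 180, 180].

## Interface

Orientations are given as [roll, pitch, yaw] about the fixed x, y, z axes, in that order (R = Rz(yaw) Ry(pitch) Rx(roll)).
In Python, from plant import r gives the robot as it stands. The module is installed in compiled form; this text tells all that it offers.
- The arm moves only by the tool play_rows, never from a script. Its argument "rows" is a list of rows, each an object with "slide": the shift along the tool's x, y, z as a fraction of full scale, a list of three; "delta_rot": the turn, a rotation vector about the tool's x, y, z as a fraction of full scale, a list of three; "fingers": the opening, from -1 (shut) to 1 (fully open). In form: [{"slide": [x, y, z], "delta_rot": [rx, ry, rz], "fingers": fingers}, ...]. A call has 1 to 8 rows; each row shifts and turns the commanded pose from where the row before left it, along the tool's axes as they then stand; what a row does not reach is not made up. Full scale, the value 1, is 0.15 m for a shift and 0.08 rad for a turn. A row lasts 1/8 s, in which the tool goes at most 62.5 mm and 10.7 degrees, less where a joint would pass 70% of its speed; a pose out of reach is approached as far as the arm can. A call with a number of a shift or a turn outside -1 to 1 is refused whole. A call with a gripper value outside its range is refused whole. The fingers move at their own pace and stop on an object; "squeeze" is the grip in N (left out, the last holds). Time passes only in rows, so rows that do not move let the fingers close. It gives the time, the measured TCP pose, the force, the opening and the grip force at its end, in the units of the state.
- r.get_state(): the state, without advancing time (a new reading comes with each control period).
- r.capture(name): name is "scene" or "side" or "wrist"; returns a dict with "image" (480x640x3 uint8, blue, green, red), "fx", "fy", "cx", "cy" (pixels), "R" (3x3) and "t" (3): a world point X has camera coordinates R X + t; the wrist camera has in their place "T_tool_cam" (4x4, takes a point from camera to tool coordinates, whose origin is the TCP and whose axes are the flange's). Camera axes: x right, y down, z forward; pixel columns grow to the right and rows downward; lengths in m; the calibration is good to about 2 mm. A picture is of the moment at which its call begins: read the wrist's pose just before it. There is no depth.
- r.close_job(): hands the job in; it is judged then, once.
The state is a dict: "time_s": time; "joints": joint angles; "qd": joint speeds; "joint_torque": joint torques, N m; "tcp_pos": TCP position; "eef_rot": TCP orientation; "contact_force": force on the tool from outside, world axes, zero at the start; "moment": the same for the moment, N m; "gripper_width": finger opening in m; "gripper_force": force on a finger pad.
Only numpy, scipy, OpenCV 4.12 (cv2) and the standard library are available. Lean on these libraries where they do the work, as an engineer would, in place of code of your own. Each camera call takes 0.05 s, during which the arm holds its last target. There are 200 camera calls.

## Working session

There is one attempt and no reset: what is moved stays moved. The work goes in short steps, Python scripts to look and compute and a tool call to move; the robot and the scene stay as the last step left them, time stands still between calls to the robot, and variables do not carry over. Pictures are saved under pics/ and viewed, at most 10 in all, crops included, and the job is handed in when it is done.

Besides the shell and the picture viewer there is one more tool, called after ">>>" by a JSON object that holds its "api" and its "payload", one argument or row to a line. play_rows: Moves the arm, as the interface text tells. Shift numbers are shares of 0.15 m and turn numbers shares of 0.08 rad, none past 1 either way. Its arguments: {"type":"object","properties":{"rows":{"type":"array"},"squeeze":{"type":"number"}},"required":["rows"]}

```bash
mkdir -p pics; cat > h.py <<'E'
import numpy as np, cv2, json
from scipy.spatial.transform import Rotation as Ro
from plant import r
def cap(name,fn):
    s=r.get_state(); c=r.capture(name); cv2.imwrite('pics/'+fn+'.png',c['image'])
    if name=='wrist':
        T=np.eye(4); T[:3,:3]=Ro.from_euler('xyz',s['eef_rot'],degrees=True).as_matrix(); T[:3,3]=s['tcp_pos']
        W=np.linalg.inv(T@np.array(c['T_tool_cam'])); R,t=W[:3,:3],W[:3,3]
    else: R,t=np.array(c['R']),np.array(c['t'])
    json.dump(dict(R=R.tolist(),t=t.tolist(),K=[c['fx'],c['fy'],c['cx'],c['cy']]),open('pics/'+fn+'.json','w'))
    return s
def ray(fn,uv):
    d=json.load(open('pics/'+fn+'.json'));R=np.array(d['R']);t=np.array(d['t']);fx,fy,cx,cy=d['K']
    v=R.T@np.array([(uv[0]-cx)/fx,(uv[1]-cy)/fy,1]);return -R.T@t,v/np.linalg.norm(v)
def proj(fn,X):
    d=json.load(open('pics/'+fn+'.json'));p=np.array(d['R'])@np.array(X)+np.array(d['t']);fx,fy,cx,cy=d['K']
    return np.array([fx*p[0]/p[2]+cx,fy*p[1]/p[2]+cy])
def onz(fn,uv,z):
    o,v=ray(fn,uv);return o+v*(z-o[2])/v[2]
def tri(obs):
    A=np.zeros((3,3));b=np.zeros(3)
    for fn,uv in obs:
        o,v=ray(fn,uv);P=np.eye(3)-np.outer(v,v);A+=P;b+=P@o
    X=np.linalg.solve(A,b);return X,[np.round(proj(f,X)-uv,1).tolist() for f,uv in obs]
E
python3 - <<'E'
from h import *
np.set_printoptions(precision=4,suppress=True)
for n in ['scene','side','wrist']:
    s=cap(n,n+'0'); d=json.load(open(f'pics/{n}0.json')); print(n,d['K'],-np.array(d['R']).T@np.array(d['t']))
print(s, r.capture('wrist')['T_tool_cam'])
a=cv2.imread('pics/scene0.png');b=cv2.imread('pics/side0.png')
E
```

```text
scene [433.89350637186584, 433.89350637186584, 322.25508729321297, 245.27570513252638] [-0.0011  0.5341  0.6092]
side [505.15145256763327, 505.15145256763327, 313.7554490180481, 238.2335511195894] [ 0.4757 -0.637   0.7696]
wrist [431.13348331909395, 431.13348331909395, 315.9226363662043, 246.10370455474185] [0.2524 0.63   0.3835]
{'time_s': 0.1, 'joints': array([ 91.1042,  20.587 ,   0.6393,  -0.0166, -70.1359, -16.5081]), 'qd': array([-0.0562, -0.0348,  0.1819, -0.0481,  0.0134, -0.0323]), 'joint_torque': array([ -0.0005, -58.4164,  29.375 ,   7.0155,   0.0101,  -0.0001]), 'tcp_pos': array([0.1792, 0.6503, 0.2257]), 'eef_rot': array([179.9154,  -0.0088, -15.4095]), 'contact_force': array([-1.1456,  0.8554, -0.4818]), 'moment': array([-0.0682, -0.0056, -0.017 ]), 'gripper_force': 0.0, 'gripper_width': 0.0877690464861122} [[ 0.0023 -0.9595 -0.2817  0.076 ]
 [ 1.      0.0022  0.0006  0.0004]
 [ 0.     -0.2817  0.9595 -0.1578]
 [ 0.      0.      0.      1.    ]]
```

View pics/scene0.png

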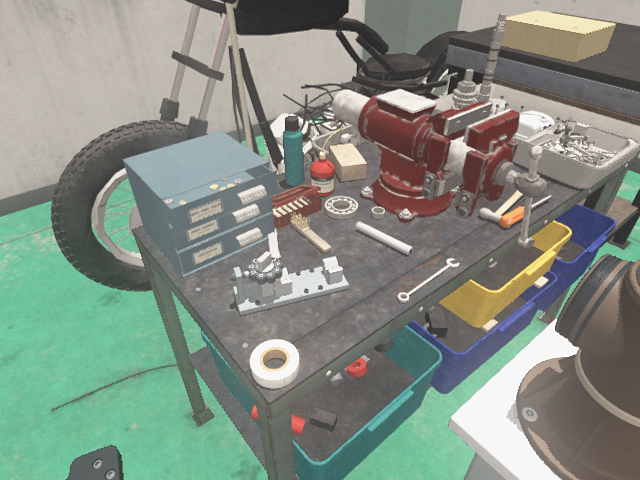

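View pics/side0.png

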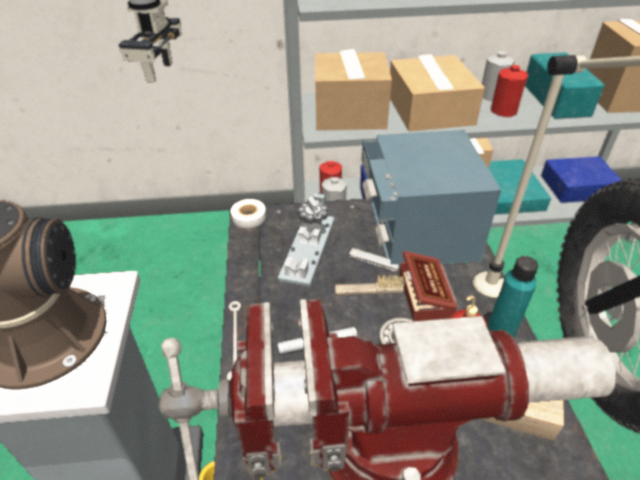

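The scene view shows the jig at about (290,285), with the turret at (265,268) and the shaft from (358,226) to (408,250). In the side view the jig is at (308,240), the turret at (313,208), and the shaft runs from (280,347) to (355,333), partly hidden by the vise. I'll enlarge both.

```bash
python3 - <<'E'
from h import *
a=cv2.imread('pics/scene0.png')[205:325,220:420];cv2.imwrite('pics/sceneC.png',cv2.resize(a,None,fx=4,fy=4,interpolation=cv2.INTER_CUBIC))
b=cv2.imread('pics/side0.png')[185:365,235:415];cv2.imwrite('pics/sideC.png',cv2.resize(b,(594,594),interpolation=cv2.INTER_CUBIC))
for uv in [(358,226),(408,250)]: print(onz('scene0',uv,.01))
for uv in [(280,347),(355,333)]: print(onz('side0',uv,.01))
for uv in [(265,262)]: print(onz('scene0',uv,.092))
for uv in [(313,203)]: print(onz('side0',uv,.092))
E
```

```text
[ 0.58758928 -0.05649366  0.01      ]
[ 0.45259337 -0.08068725  0.01      ]
[ 0.45091349 -0.07928464  0.01      ]
[ 0.59125283 -0.06161255  0.01      ]
[0.53137726 0.2332893  0.092     ]
[0.53980479 0.23372787 0.092     ]
```

View pics/sceneC.png

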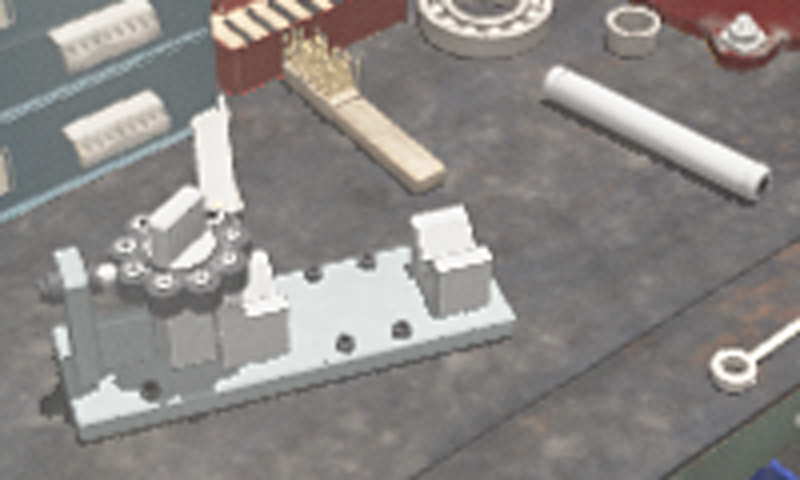

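View pics/sideC.png

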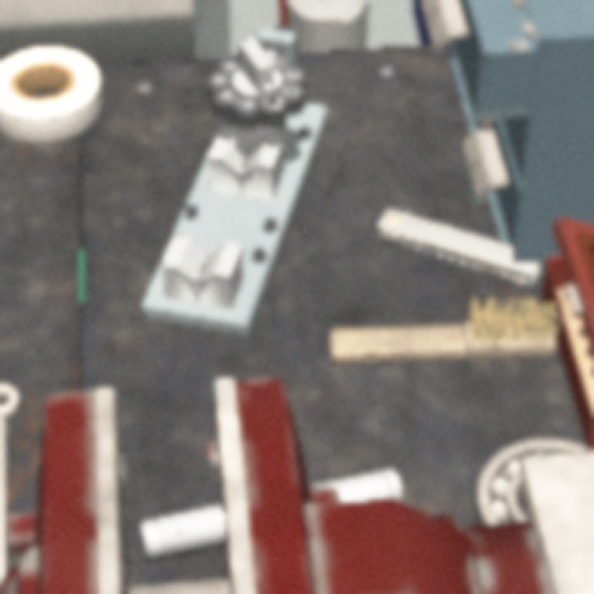

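The scene crop shows bed corners at (82,430), (515,325), bar top from (158,232) to (197,190), and the shaft from (553,77) to (763,182). The side crop shows bed corners at (145,308), (248,323) and (326,104). The vise jaws stand close beside the shaft.

```bash
python3 - <<'E'
from h import *
np.set_printoptions(precision=4,suppress=True)
S=lambda u,v:(220+u/4,205+v/4); D=lambda u,v:(235+u/3.3,185+v/3.3)
P=lambda n,X:print(n,X)
P('bedS FL',onz('scene0',S(82,430),.014));P('bedS FR',onz('scene0',S(515,325),.014))
P('bedD nearL',onz('side0',D(145,306),.014));P('bedD nearR',onz('side0',D(248,322),.014));P('bedD farR',onz('side0',D(326,104),.014))
P('near-left corner tri',tri([('scene0',S(515,325)),('side0',D(145,306))]))
P('barS a',onz('scene0',S(158,235),.102));P('barS b',onz('scene0',S(193,190),.102))
P('barD a',onz('side0',D(238,88),.102));P('barD b',onz('side0',D(262,46),.102))
P('turret disc ctrS',onz('scene0',S(175,250),.076)); P('discD',onz('side0',D(256,88),.072))
P('shaft end far tri',tri([('scene0',S(553,77)),('side0',D(398,485))]))
P('shaft near tri',tri([('scene0',S(763,182)),('side0',D(148,536))]))
# vise jaw corners top
for uv in [(267,303),(304,303),(318,300)]: P('viseD',[onz('side0',uv,z) for z in(.1,.2)])
P('viseS jaw',[onz('scene0',(462,210),0)])
# green wire? vise leading edge in scene
P('vise base',[onz('scene0',(408,215),0.01), onz('scene0',(364,190),.01)])
P('vise jaw tri guess',tri([('scene0',(428,165)),('side0',(304,303))]))
E
```

```text
bedS FL [0.5198 0.3019 0.014 ]
bedS FR [0.4461 0.0999 0.014 ]
bedD nearL [0.4554 0.0913 0.014 ]
bedD nearR [0.5185 0.071  0.014 ]
bedD farR [0.5914 0.2771 0.014 ]
near-left corner tri (array([0.4534, 0.0957, 0.0077]), [[-1.0, -0.6], [-0.9, 0.6]])
barS a [0.5232 0.2494 0.102 ]
barS b [0.5399 0.2196 0.102 ]
barD a [0.524  0.1926 0.102 ]
barD b [0.5431 0.2348 0.102 ]
turret disc ctrS [0.5361 0.2344 0.076 ]
discD [0.5381 0.2286 0.072 ]
shaft end far tri (array([ 0.592 , -0.0607,  0.0111]), [[-0.2, -0.1], [-0.2, 0.2]])
shaft near tri (array([ 0.4488, -0.0824,  0.0114]), [[-0.9, -0.5], [-1.0, 0.6]])
viseD [array([ 0.4348, -0.0503,  0.1   ]), array([ 0.4409, -0.138 ,  0.2   ])]
viseD [array([ 0.499 , -0.0569,  0.1   ]), array([ 0.4955, -0.1435,  0.2   ])]
viseD [array([ 0.5239, -0.0525,  0.1   ]), array([ 0.5167, -0.1398,  0.2   ])]
viseS jaw [array([ 0.4831, -0.3176,  0.    ])]
vise base [array([ 0.5446, -0.1827,  0.01  ]), array([ 0.6972, -0.1798,  0.01  ])]
vise jaw tri guess (array([ 0.489 , -0.1387,  0.188 ]), [[-3.3, -2.0], [-4.3, 3.2]])
```

```bash
cat >> h.py <<'E'
def plan(pos,rpy,cmd=None):
    "slide first (tool axes now), then turn; totals in full scale units"
    s=r.get_state(); p,e=(s['tcp_pos'],s['eef_rot']) if cmd is None else cmd
    R=Ro.from_euler('xyz',e,degrees=True);G=Ro.from_euler('xyz',rpy,degrees=True)
    print('slide',np.round(R.inv().apply(np.array(pos)-p)/.15,3),'turn',np.round((R.inv()*G).as_rotvec()/.08,3), 'slide-after-turn',np.round(G.inv().apply(np.array(pos)-p)/.15,3))
E
python3 - <<'E'
from h import *
np.set_printoptions(precision=3,suppress=True)
D=lambda u,v:(235+u/3.3,185+v/3.3)
plan([.536,.22,.226],[180,0,-70])
for uv in [(275,238),(180,271),(138,228)]: print('cab bottom S',onz('scene0',uv,0.0))
for uv in [(386,262),(363,172)]: print('cab D',onz('side0',uv,0.0),onz('side0',uv,.15))
print('cab top tri',tri([('scene0',(268,180)),('side0',(387,205))]))
for uv in [(380,218),(530,275)]: print('white',onz('side0',D(*uv),0.0))
for uv in [(215,110),(235,205)]: print('whiteS',onz('scene0',(220+uv[0]/4,205+uv[1]/4),0.0))
E
```

```text
slide [3.056 2.135 0.002] turn [ 0.011 -0.007 11.911] slide-after-turn [ 3.51  -1.254 -0.   ]
cab bottom S [0.683 0.115 0.   ]
cab bottom S [0.714 0.334 0.   ]
cab bottom S [0.92  0.346 0.   ]
cab D [0.688 0.128 0.   ] [ 0.646 -0.021  0.15 ]
cab D [0.693 0.472 0.   ] [0.651 0.256 0.15 ]
cab top tri (array([0.676, 0.125, 0.159]), [[-0.1, -0.1], [-0.1, 0.1]])
white [ 0.615  0.17  -0.   ]
white [0.704 0.107 0.   ]
whiteS [0.702 0.105 0.   ]
whiteS [0.623 0.146 0.   ]
```

>>> {"api": "play_rows", "payload": {
  "rows": [
    {"slide":[0.3,0.21,0],"delta_rot":[0,0,0.7],"fingers":1},
    {"slide":[0.29,0.225,0],"delta_rot":[0,0,0],"fingers":1},
    {"slide":[0.29,0.225,0],"delta_rot":[0,0,0],"fingers":1},
    {"slide":[0.29,0.225,0],"delta_rot":[0,0,0],"fingers":1},
    {"slide":[0.29,0.225,0],"delta_rot":[0,0,0],"fingers":1},
    {"slide":[0.29,0.225,0],"delta_rot":[0,0,0],"fingers":1},
    {"slide":[0.29,0.225,0],"delta_rot":[0,0,0],"fingers":1},
    {"slide":[0.29,0.225,0],"delta_rot":[0,0,0],"fingers":1}
  ]
}}

```text
time_s: 1.2
tcp_pos: [0.4281, 0.2858, 0.2267]
eef_rot: [-180.0, -0.0, -18.6]
contact_force: [-0.5, 0.2, -0.2]
gripper_width: 0.0875
gripper_force: 0.0
```

```bash
python3 -c "
from h import *
plan([.530,.232,.226],[180,0,-70]);print(r.get_state()['tcp_pos'],r.get_state()['eef_rot'])"
```

```text
slide [0.758 0.123 0.005] turn [-6.0000e-03  1.0000e-03  1.1215e+01] slide-after-turn [ 0.569 -0.516  0.005]
[0.42812681 0.28576679 0.22674682] [-1.79972385e+02 -6.52246031e-03 -1.85921459e+01]
```

>>> {"api": "play_rows", "payload": {
  "rows": [
    {"slide":[0.36,0.06,0],"delta_rot":[0,0,0],"fingers":0.2},
    {"slide":[0.36,0.06,0],"delta_rot":[0,0,1],"fingers":0.2},
    {"slide":[0,0,0],"delta_rot":[0,0,1],"fingers":0.2},
    {"slide":[0,0,0],"delta_rot":[0,0,1],"fingers":0.2},
    {"slide":[0,0,0],"delta_rot":[0,0,1],"fingers":0.2},
    {"slide":[0,0,0],"delta_rot":[0,0,1],"fingers":0.2},
    {"slide":[0,0,0],"delta_rot":[0,0,1],"fingers":0.2},
    {"slide":[0,0,0],"delta_rot":[0,0,1],"fingers":0.2}
  ]
}}

```text
time_s: 2.2
tcp_pos: [0.524, 0.2357, 0.2264]
eef_rot: [180.0, 0.0, -50.9]
contact_force: [-0.7, 0.2, 0.3]
gripper_width: 0.0526
gripper_force: 0.0
```

>>> {"api": "play_rows", "payload": {
  "rows": [
    {"slide":[0,0,0],"delta_rot":[0,0,1],"fingers":0.2},
    {"slide":[0,0,0],"delta_rot":[0,0,1],"fingers":0.2},
    {"slide":[0,0,0],"delta_rot":[0,0,1],"fingers":0.2},
    {"slide":[0,0,0],"delta_rot":[0,0,1],"fingers":0.2},
    {"slide":[0,0,0],"delta_rot":[0,0,0],"fingers":0.2}
  ]
}}

```text
time_s: 2.82
tcp_pos: [0.524, 0.2358, 0.2264]
eef_rot: [180.0, -0.0, -69.0]
contact_force: [0.2, -0.9, 0.7]
gripper_width: 0.0524
gripper_force: 0.0
```

```bash
python3 -c "
from h import *
s=cap('wrist','w1');print(s['tcp_pos'],s['eef_rot'],s['joints'])"
```

```text
[0.5239795  0.2357566  0.22641936] [ 1.79983535e+02 -2.40051508e-03 -6.90001870e+01] [ 4.37220761e+01  1.11613749e+01 -1.22964460e+01 -4.51876094e-03
 -6.65582939e+01 -2.27204652e+01]
```

View pics/w1.png

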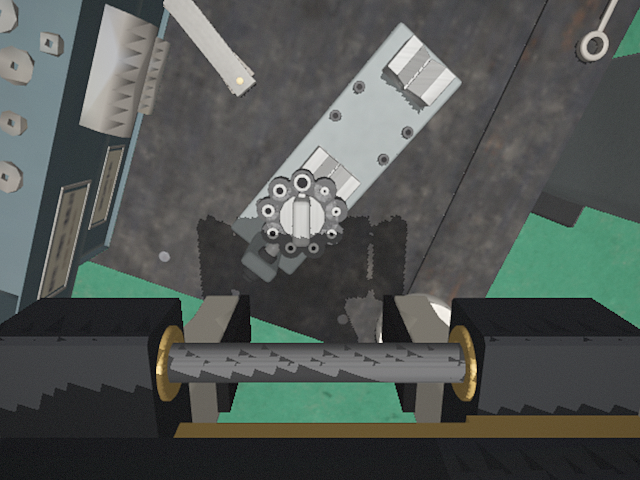

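The wrist view shows the bar upright at (302,217), aligned with the tool. The 8 mm bush is at (302,182), on the image-up side, so the turret is one click positive. The near-end bed corners are at (403,22) and (462,82).

```bash
python3 - <<'E'
from h import *
np.set_printoptions(precision=4,suppress=True)
im=cv2.imread('pics/w1.png')
cv2.imwrite('pics/w1c.png',cv2.resize(im[10:290,210:490],(600,600),interpolation=cv2.INTER_CUBIC))
print('bar',onz('w1',(302,217),.102),'disc',onz('w1',(302,215),.076))
print('bush8',onz('w1',(302,182),.076))
for uv in [(403,22),(462,82),(233,224)]: print(onz('w1',uv,.014))
E
```

```text
bar [0.5371 0.2261 0.102 ] disc [0.5363 0.2303 0.076 ]
bush8 [0.5448 0.2078 0.076 ]
[0.514  0.0721 0.014 ]
[0.4516 0.0948 0.014 ]
[0.5872 0.273  0.014 ]
```

View pics/w1c.png

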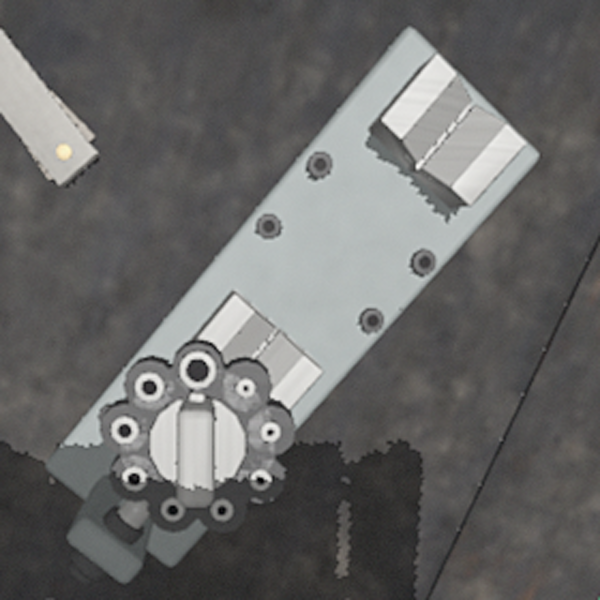

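The enlarged crop shows the bar top centred at (196,455). The front vee valley runs from (480,107) to (418,168), and the rear valley passes (262,348).

```bash
python3 - <<'E'
from h import *
np.set_printoptions(precision=4,suppress=True)
C=lambda u,v:(210+u/2.143,10+v/2.143)
print('bar',onz('w1',C(196,455),.102))
a=onz('w1',C(479,108),.032);b=onz('w1',C(418,168),.032);c=onz('w1',C(276,334),.032)
print(a,b,c)
for p,q in[(a,c),(b,c),(a,b)]:
  d=q-p;print(np.degrees(np.arctan2(d[1],d[0])),np.linalg.norm(d))
print('corners',onz('w1',C(410,27),.014),onz('w1',C(540,155),.014))
plan([.5375,.2315,.1],[180,0,-69.7])
E
```

```text
bar [0.5362 0.2296 0.102 ]
[0.4834 0.0922 0.032 ] [0.4953 0.1182 0.032 ] [0.5208 0.1911 0.032 ]
69.32786532727351 0.1056949996607542
70.73756114846508 0.07728678672943795
65.50191519743791 0.028495110117843742
corners [0.5151 0.073  0.014 ] [0.4515 0.0951 0.014 ]
slide [ 0.059 -0.074  0.843] turn [0.002 0.    0.168] slide-after-turn [ 0.058 -0.074  0.843]
```

>>> {"api": "play_rows", "payload": {
  "rows": [
    {"slide":[0.059,-0.063,0],"delta_rot":[0,0,0.15],"fingers":0.2},
    {"slide":[0,0,0.3],"delta_rot":[0,0,0],"fingers":0.2},
    {"slide":[0,0,0.3],"delta_rot":[0,0,0],"fingers":0.2},
    {"slide":[0,0,0.2],"delta_rot":[0,0,0],"fingers":0.2},
    {"slide":[0,0,0.1],"delta_rot":[0,0,0],"fingers":0.2},
    {"slide":[0,0,0.06],"delta_rot":[0,0,0],"fingers":0.2},
    {"slide":[0,0,0],"delta_rot":[0,0,0],"fingers":0.2}
  ]
}}

```text
time_s: 3.75
tcp_pos: [0.5364, 0.231, 0.0828]
eef_rot: [-180.0, -0.0, -69.7]
contact_force: [0.3, 0.1, 0.5]
gripper_width: 0.0525
gripper_force: 0.0
```

>>> {"api": "play_rows", "payload": {
  "rows": [
    {"slide":[0,0,0],"delta_rot":[0,0,0],"fingers":-1},
    {"slide":[0,0,0],"delta_rot":[0,0,0],"fingers":-1},
    {"slide":[0,0,0],"delta_rot":[0,0,0],"fingers":-1},
    {"slide":[0,0,0],"delta_rot":[0,0,0],"fingers":-1},
    {"slide":[0,0,0],"delta_rot":[0,0,0],"fingers":-1}
  ],
  "squeeze": 15
}}

```text
time_s: 4.38
tcp_pos: [0.5367, 0.2313, 0.0828]
eef_rot: [-179.9, 0.0, -69.7]
contact_force: [3.3, 1.1, 1.9]
gripper_width: 0.0116
gripper_force: 15.0
```

```bash
python3 -c "
from h import *
s=r.get_state();print(s)"
```

```text
{'time_s': 4.375, 'joints': array([ 4.24856656e+01,  1.96249455e+01, -2.14707288e+01,  2.98390027e-02,
       -4.88304389e+01, -2.22080850e+01]), 'qd': array([-0.05767568, -0.06860835,  0.30699266, -0.05009888, -0.50608325,
       -0.07962038]), 'joint_torque': array([ 2.96464674e-01, -5.11466897e+01,  2.25173736e+01,  5.02721384e+00,
       -4.99036554e-01, -5.03001153e-03]), 'tcp_pos': array([0.53670043, 0.23126072, 0.08275568]), 'eef_rot': array([-1.79923098e+02,  7.10673035e-03, -6.97027864e+01]), 'contact_force': array([3.28480481, 1.06701487, 1.87064736]), 'moment': array([ 0.36346453, -0.85269646, -0.05137492]), 'gripper_force': 14.999126493930817, 'gripper_width': 0.011579972524206722}
```

>>> {"api": "play_rows", "payload": {
  "rows": [
    {"slide":[0,-0.004,0],"delta_rot":[0,0,0.4],"fingers":-1},
    {"slide":[0,0,0],"delta_rot":[0,0,0.9],"fingers":-1},
    {"slide":[0,0,0],"delta_rot":[0,0,1],"fingers":-1},
    {"slide":[0,0,0],"delta_rot":[0,0,1],"fingers":-1},
    {"slide":[0,0,0],"delta_rot":[0,0,1],"fingers":-1},
    {"slide":[0,0,0],"delta_rot":[0,0,1],"fingers":-1},
    {"slide":[0,0,0],"delta_rot":[0,0,1],"fingers":-1}
  ],
  "squeeze": 40
}}

```text
time_s: 5.25
tcp_pos: [0.5365, 0.2312, 0.0828]
eef_rot: [180.0, 0.0, -98.8]
contact_force: [-0.6, -0.3, 3.2]
gripper_width: 0.0119
gripper_force: 40.0
```

>>> {"api": "play_rows", "payload": {
  "rows": [
    {"slide":[0,0,0],"delta_rot":[0,0,1],"fingers":-1},
    {"slide":[0,0,0],"delta_rot":[0,0,0.9],"fingers":-1},
    {"slide":[0,0,0],"delta_rot":[0,0,0.5],"fingers":-1},
    {"slide":[0,0,0],"delta_rot":[0,0,0],"fingers":-1}
  ]
}}

```text
time_s: 5.75
tcp_pos: [0.5364, 0.2313, 0.0828]
eef_rot: [180.0, 0.0, -109.6]
contact_force: [-1.5, 0.2, 3.1]
gripper_width: 0.0122
gripper_force: 40.0
```

```bash
python3 -c "
from h import *
s=r.get_state();print(s['moment'],s['contact_force'],s['gripper_width'],s['eef_rot'],s['tcp_pos'])"
```

```text
[ 0.41889535  0.6674302  -0.01010053] [-1.52712113  0.24554536  3.09221216] 0.012159021838025003 [ 1.79987771e+02  9.76844247e-04 -1.09630521e+02] [0.536445   0.23126336 0.08276965]
```

>>> {"api": "play_rows", "payload": {
  "rows": [
    {"slide":[0,0,0],"delta_rot":[0,0,0],"fingers":0.2},
    {"slide":[0,0,0],"delta_rot":[0,0,0],"fingers":0.2},
    {"slide":[0,0,0],"delta_rot":[0,0,0],"fingers":0.2},
    {"slide":[0,0,-0.25],"delta_rot":[0,0,0],"fingers":0.2},
    {"slide":[0,0,-0.35],"delta_rot":[0,0,0],"fingers":0.2},
    {"slide":[0,0,-0.3],"delta_rot":[0,0,0],"fingers":0.2},
    {"slide":[0,0,-0.05],"delta_rot":[0,0,0],"fingers":0.2},
    {"slide":[0,0,0],"delta_rot":[0,0,0],"fingers":0.2}
  ]
}}

```text
time_s: 6.75
tcp_pos: [0.5365, 0.2312, 0.2251]
eef_rot: [-180.0, 0.0, -109.6]
contact_force: [0.3, 0.3, -0.4]
gripper_width: 0.0526
gripper_force: 0.0
```

```bash
python3 -c "
from h import *
s=cap('wrist','w2');print(s['tcp_pos'],s['eef_rot'],s['joints'])
im=cv2.imread('pics/w2.png')
cv2.imwrite('pics/w2c.png',cv2.resize(im[0:300,120:520],(800,600),interpolation=cv2.INTER_CUBIC))
plan([.52,-.06,.30],[180,0,-171.4])
"
```

```text
[0.53652244 0.23119166 0.22510716] [-1.79998320e+02  4.32289520e-02 -1.09601749e+02] [ 4.24646171e+01  1.20946775e+01 -1.12672792e+01 -2.04485327e-02
 -6.65990654e+01 -6.20582521e+01]
slide [ 1.863 -0.549 -0.505] turn [ 5.0000e-03 -1.6000e-02  1.3481e+01] slide-after-turn [ 0.396 -1.901 -0.506]
```

View pics/w2c.png

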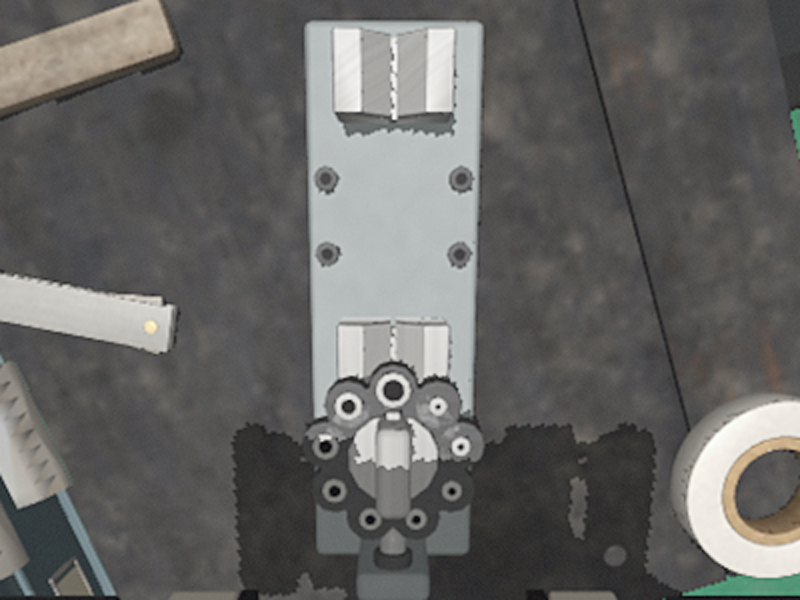

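The turret is home: the 8 mm bush at (394,389) sits over the vee valley line at u≈393, and the bar is in line with it. Next I go above the shaft.

>>> {"api": "play_rows", "payload": {
  "rows": [
    {"slide":[0.2,-0.06,-0.3],"delta_rot":[0,0,0],"fingers":0.2},
    {"slide":[0.33,-0.1,-0.2],"delta_rot":[0,0,0],"fingers":0.2},
    {"slide":[0.38,-0.11,0],"delta_rot":[0,0,0],"fingers":0.2},
    {"slide":[0.38,-0.11,0],"delta_rot":[0,0,0],"fingers":0.2},
    {"slide":[0.38,-0.11,0],"delta_rot":[0,0,0],"fingers":0.2},
    {"slide":[0.19,-0.06,0],"delta_rot":[0,0,1],"fingers":0.2},
    {"slide":[0,0,0],"delta_rot":[0,0,1],"fingers":0.2},
    {"slide":[0,0,0],"delta_rot":[0,0,1],"fingers":0.2}
  ]
}}

```text
time_s: 7.8
tcp_pos: [0.52, -0.0601, 0.2981]
eef_rot: [179.9, -0.1, -123.6]
contact_force: [-0.7, -1.0, -0.1]
gripper_width: 0.0527
gripper_force: 0.0
```

>>> {"api": "play_rows", "payload": {
  "rows": [
    {"slide":[0,0,0],"delta_rot":[0,0,1],"fingers":0.2},
    {"slide":[0,0,0],"delta_rot":[0,0,1],"fingers":0.2},
    {"slide":[0,0,0],"delta_rot":[0,0,1],"fingers":0.2},
    {"slide":[0,0,0],"delta_rot":[0,0,1],"fingers":0.2},
    {"slide":[0,0,0],"delta_rot":[0,0,1],"fingers":0.2},
    {"slide":[0,0,0],"delta_rot":[0,0,1],"fingers":0.2},
    {"slide":[0,0,0],"delta_rot":[0,0,1],"fingers":0.2},
    {"slide":[0,0,0],"delta_rot":[0,0,1],"fingers":0.2}
  ]
}}

```text
time_s: 8.8
tcp_pos: [0.5202, -0.0594, 0.298]
eef_rot: [180.0, -0.2, -160.2]
contact_force: [0.4, 0.0, 0.3]
gripper_width: 0.0524
gripper_force: 0.0
```

>>> {"api": "play_rows", "payload": {
  "rows": [
    {"slide":[0,0,0],"delta_rot":[0,0,1],"fingers":0.2},
    {"slide":[0,0,0],"delta_rot":[0,0,1],"fingers":0.2},
    {"slide":[0,0,0],"delta_rot":[0,0,0.5],"fingers":0.2},
    {"slide":[0,0,0],"delta_rot":[0,0,0],"fingers":0.2}
  ]
}}

```text
time_s: 9.3
tcp_pos: [0.5203, -0.0594, 0.2984]
eef_rot: [-180.0, -0.2, -171.5]
contact_force: [-1.0, 0.4, 0.4]
gripper_width: 0.0527
gripper_force: 0.0
```

```bash
python3 -c "
from h import *
np.set_printoptions(precision=4,suppress=True)
s=cap('wrist','w3');print(s['tcp_pos'],s['eef_rot'],s['joints'])
c=lambda u,v:(120+u/2,v/2)
a=onz('w2',c(393,36),.032);b=onz('w2',c(393.5,112),.032);d=onz('w2',c(393.5,323),.032)
print(a,b,d,np.degrees(np.arctan2(*(d-a)[1::-1])),np.linalg.norm(d-a))
"
```

```text
[ 0.5203 -0.0594  0.2984] [-179.9996   -0.1665 -171.4621] [ 14.9601   3.9343 -11.3876  -0.0189 -74.8437 -96.4172]
[0.4864 0.092  0.032 ] [0.4948 0.1163 0.032 ] [0.5208 0.1899 0.032 ] 70.66271802103469 0.10381315137698417
```

View pics/w3.png

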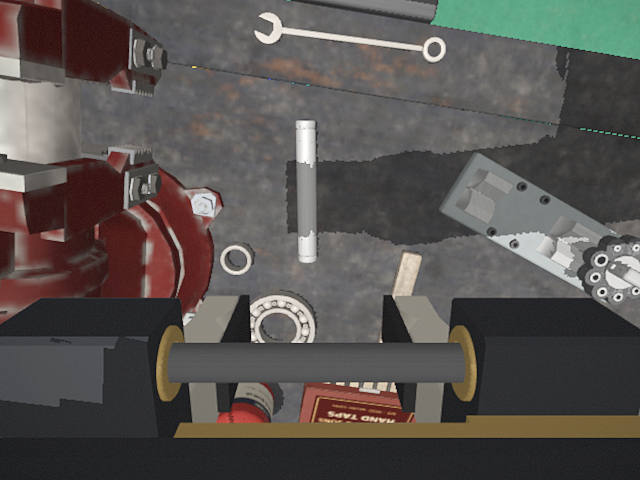

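The wrist view shows the shaft from (306,122) to (309,262). Two vise jaws with side bolts stick out at (160,185) and (165,57), and their height matters for the gripper body.

```bash
python3 - <<'E'
from h import *
np.set_printoptions(precision=3,suppress=True)
for uv in [(306,123),(309,261)]: print('shaft',onz('w3',uv,.012))
print(tri([('w3',(306,123)),('scene0',(220+763/4,205+182/4))]),tri([('w3',(309,261)),('scene0',(220+553/4,205+77/4))]))
for n,uv in [('A',(165,57)),('B',(160,185)),('flange nut',(205,204))]:
  for z in (0,.03,.06,.09,.12,.15,.18,.2):
    X=onz('w3',uv,z);print(n,X,proj('scene0',X),proj('side0',X))
print(tri([('w3',(160,185)),('scene0',(434,187))]),tri([('w3',(165,57)),('scene0',(467,200))]))
E
```

```text
shaft [ 0.448 -0.08   0.012]
shaft [ 0.59  -0.056  0.012]
(array([ 0.447, -0.081,  0.012]), [[-0.6, -1.3], [-0.6, -0.1]]) (array([ 0.588, -0.057,  0.015]), [[-0.3, -0.6], [-0.3, -0.1]])
A [ 0.408 -0.226  0.   ] [464.543 238.036] [257.039 427.698]
A [ 0.41  -0.216  0.03 ] [463.61  228.699] [256.878 412.17 ]
A [ 0.413 -0.205  0.06 ] [462.634 218.931] [256.712 396.158]
A [ 0.415 -0.195  0.09 ] [461.612 208.7  ] [256.541 379.641]
A [ 0.418 -0.185  0.12 ] [460.541 197.974] [256.364 362.594]
A [ 0.42  -0.175  0.15 ] [459.416 186.714] [256.182 344.99 ]
A [ 0.423 -0.165  0.18 ] [458.235 174.882] [255.994 326.803]
A [ 0.424 -0.158  0.2  ] [457.413 166.653] [255.865 314.339]
B [ 0.534 -0.224  0.   ] [421.962 214.262] [334.742 419.701]
B [ 0.528 -0.214  0.03 ] [422.865 206.543] [330.625 404.726]
B [ 0.522 -0.204  0.06 ] [423.815 198.415] [326.374 389.269]
B [ 0.517 -0.194  0.09 ] [424.817 189.845] [321.985 373.307]
B [ 0.511 -0.184  0.12 ] [425.875 180.795] [317.45  356.814]
B [ 0.505 -0.174  0.15 ] [426.994 171.225] [312.762 339.764]
B [ 0.499 -0.164  0.18 ] [428.18  161.088] [307.912 322.127]
B [ 0.495 -0.157  0.2  ] [429.01  153.989] [304.585 310.029]
flange nut [ 0.547 -0.175  0.   ] [404.676 218.951] [339.036 392.397]
flange nut [ 0.541 -0.169  0.03 ] [406.322 210.922] [334.876 379.368]
flange nut [ 0.534 -0.162  0.06 ] [408.052 202.478] [330.564 365.859]
flange nut [ 0.527 -0.155  0.09 ] [409.875 193.586] [326.09  351.844]
flange nut [ 0.521 -0.148  0.12 ] [411.796 184.211] [321.445 337.295]
flange nut [ 0.514 -0.141  0.15 ] [413.825 174.312] [316.62  322.178]
flange nut [ 0.507 -0.134  0.18 ] [415.971 163.843] [311.602 306.462]
flange nut [ 0.503 -0.13   0.2  ] [417.472 156.522] [308.146 295.633]
(array([ 0.506, -0.195,  0.103]), [[-6.6, -10.6], [-4.4, -0.5]]) (array([ 0.412, -0.191,  0.114]), [[-5.6, -8.1], [-3.1, 0.3]])
```

```bash
python3 - <<'E'
from h import *
R=Ro.from_euler('xyz',[180,0,-170.9],degrees=True)*Ro.from_euler('x',4,degrees=True)
e=R.as_euler('xyz',degrees=True);z=R.as_matrix()[:,2];print(e,z)
c=np.array([.519,-.0695,.010]);tcp=c+z*.005;pre=tcp-z*.10
print(tcp,pre);plan(pre,e);plan(tcp,e,(pre,e))
E
```

```text
[-176.     0.  -170.9] [ 0.01103255 -0.06887851 -0.99756405]
[ 0.51905516 -0.06984439  0.00501218] [ 0.51795191 -0.06295654  0.10476858]
slide [ 0.016 -0.021  1.293] turn [ 0.872 -0.035 -0.114] slide-after-turn [0.02  0.069 1.291]
slide [-0.     0.     0.667] turn [0. 0. 0.] slide-after-turn [-0.     0.     0.667]
```

>>> {"api": "play_rows", "payload": {
  "rows": [
    {"slide":[0.016,-0.021,0.3],"delta_rot":[0,0,0],"fingers":-0.2},
    {"slide":[0,0,0.35],"delta_rot":[0,0,0],"fingers":-0.2},
    {"slide":[0,0,0.35],"delta_rot":[0,0,0],"fingers":-0.2},
    {"slide":[0,0,0.293],"delta_rot":[0.87,-0.035,-0.114],"fingers":-0.2},
    {"slide":[0,0,0],"delta_rot":[0,0,0],"fingers":-0.2},
    {"slide":[0,0,0],"delta_rot":[0,0,0],"fingers":-0.2}
  ]
}}

```text
time_s: 10.1
tcp_pos: [0.5198, -0.0625, 0.1071]
eef_rot: [-176.0, 0.2, -170.9]
contact_force: [0.5, 0.5, 0.7]
gripper_width: 0.0352
gripper_force: 0.0
```

```bash
python3 -c "
from h import *
np.set_printoptions(precision=4,suppress=True)
s=cap('wrist','w4');print(s['tcp_pos'],s['eef_rot'],s['contact_force'])
print('expected shaft ends',proj('w4',[.448,-.0805,.01]),proj('w4',[.590,-.0585,.01]))
"
```

```text
[ 0.5198 -0.0625  0.1071] [-176.0361    0.1862 -170.8729] [0.5418 0.509  0.7354]
expected shaft ends [316.9729 123.7022] [315.1477 349.0093]
```

View pics/w4.png

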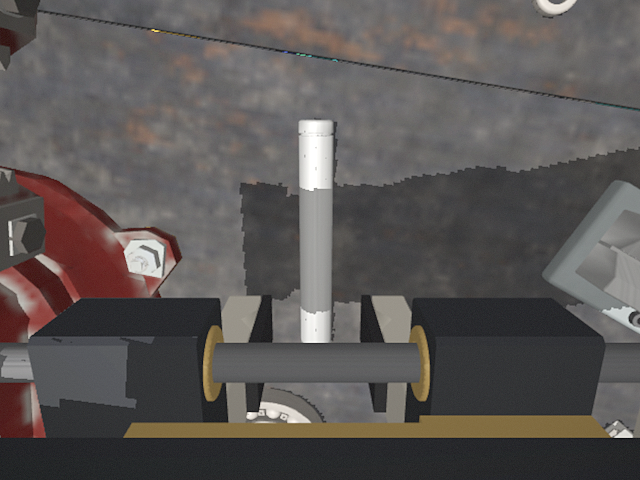

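The view shows the shaft at u≈316, centred between the fingers and parallel to the tool, with its near end at row 120 as predicted. I can descend.

```bash
python3 -c "
from h import *
plan([.5188,-.0698,.005],[-176,0,-170.9])"
```

```text
slide [0.021 0.001 0.686] turn [ 0.011  0.062 -0.005] slide-after-turn [0.018 0.001 0.686]
```

>>> {"api": "play_rows", "payload": {
  "rows": [
    {"slide":[0.01,0,0.25],"delta_rot":[0,0.06,0],"fingers":-0.2},
    {"slide":[0.01,0,0.2],"delta_rot":[0,0,0],"fingers":-0.2},
    {"slide":[0,0,0.12],"delta_rot":[0,0,0],"fingers":-0.2},
    {"slide":[0,0,0.07],"delta_rot":[0,0,0],"fingers":-0.2},
    {"slide":[0,0,0.025],"delta_rot":[0,0,0],"fingers":-0.2},
    {"slide":[0,0,0],"delta_rot":[0,0,0],"fingers":-0.2}
  ]
}}

```text
time_s: 10.9
tcp_pos: [0.5177, -0.0701, 0.0073]
eef_rot: [-176.0, -0.1, -171.0]
contact_force: [0.2, -0.5, 1.0]
gripper_width: 0.035
gripper_force: 0.0
```

>>> {"api": "play_rows", "payload": {
  "rows": [
    {"slide":[-0.006,0,0.015],"delta_rot":[0,0,0],"fingers":-0.2},
    {"slide":[0,0,0.008],"delta_rot":[0,0,0],"fingers":-0.2},
    {"slide":[0,0,0],"delta_rot":[0,0,0],"fingers":-0.2}
  ]
}}

```text
time_s: 11.28
tcp_pos: [0.5179, -0.0702, 0.0033]
eef_rot: [-176.0, -0.1, -171.0]
contact_force: [-0.1, 0.3, -0.5]
gripper_width: 0.0355
gripper_force: 0.0
```

>>> {"api": "play_rows", "payload": {
  "rows": [
    {"slide":[0,0,0],"delta_rot":[0,0,0],"fingers":-1},
    {"slide":[0,0,0],"delta_rot":[0,0,0],"fingers":-1},
    {"slide":[0,0,0],"delta_rot":[0,0,0],"fingers":-1},
    {"slide":[0,0,0],"delta_rot":[0,0,0],"fingers":-1}
  ],
  "squeeze": 30
}}

```text
time_s: 11.78
tcp_pos: [0.5179, -0.0703, 0.0032]
eef_rot: [-176.0, -0.1, -171.0]
contact_force: [0.3, -0.4, 1.2]
gripper_width: 0.0194
gripper_force: 30.0
```

>>> {"api": "play_rows", "payload": {
  "rows": [
    {"slide":[0,0,-0.05],"delta_rot":[0,0,0],"fingers":-1},
    {"slide":[0,0,-0.15],"delta_rot":[0,0,0],"fingers":-1},
    {"slide":[0,0,-0.25],"delta_rot":[0,0,0],"fingers":-1},
    {"slide":[0,0,-0.3],"delta_rot":[0,0,0],"fingers":-1},
    {"slide":[0,0,-0.25],"delta_rot":[0,0,0],"fingers":-1},
    {"slide":[0,0,-0.1],"delta_rot":[0,0,0],"fingers":-1},
    {"slide":[0,0,0],"delta_rot":[-0.87,0,0],"fingers":-1},
    {"slide":[0,0,0],"delta_rot":[0,0,0],"fingers":-1}
  ],
  "squeeze": 40
}}

```text
time_s: 12.78
tcp_pos: [0.5163, -0.0593, 0.1673]
eef_rot: [180.0, -0.2, -171.1]
contact_force: [-0.3, -0.1, -2.0]
gripper_width: 0.0192
gripper_force: 40.0
```

```bash
python3 -c "
from h import *
s=r.get_state();print(s['tcp_pos'],s['eef_rot'],s['contact_force'],s['moment'],s['gripper_width'])
plan([.4953,.1158,.16],[180,0,-109.5])"
```

```text
[ 0.51625396 -0.05931035  0.16732858] [ 1.79958441e+02 -1.57210270e-01 -1.71074012e+02] [-0.32231703 -0.11032492 -2.04031884] [ 0.02389177 -0.20760043 -0.01995875] 0.01920122468436778
slide [-0.043  1.175  0.05 ] turn [  0.027  -0.026 -13.433] slide-after-turn [-1.054  0.521  0.049]
```

>>> {"api": "play_rows", "payload": {
  "rows": [
    {"slide":[-0.01,0.15,0],"delta_rot":[0,0,0],"fingers":-1},
    {"slide":[-0.01,0.27,0],"delta_rot":[0,0,0],"fingers":-1},
    {"slide":[-0.01,0.3,0],"delta_rot":[0,0,0],"fingers":-1},
    {"slide":[-0.01,0.28,0],"delta_rot":[0,0,0],"fingers":-1},
    {"slide":[0,0.175,0],"delta_rot":[0,0,-0.4],"fingers":-1},
    {"slide":[0,0,0],"delta_rot":[0,0,-0.8],"fingers":-1},
    {"slide":[0,0,0],"delta_rot":[0,0,-1],"fingers":-1},
    {"slide":[0,0,0],"delta_rot":[0,0,-1],"fingers":-1}
  ]
}}

```text
time_s: 13.78
tcp_pos: [0.494, 0.1159, 0.1666]
eef_rot: [-179.9, -0.3, -156.2]
contact_force: [-0.5, -0.0, -1.7]
gripper_width: 0.0188
gripper_force: 40.0
```

>>> {"api": "play_rows", "payload": {
  "rows": [
    {"slide":[0,0,0],"delta_rot":[0,0,-1],"fingers":-1},
    {"slide":[0,0,0],"delta_rot":[0,0,-1],"fingers":-1},
    {"slide":[0,0,0],"delta_rot":[0,0,-1],"fingers":-1},
    {"slide":[0,0,0],"delta_rot":[0,0,-1],"fingers":-1},
    {"slide":[0,0,0],"delta_rot":[0,0,-1],"fingers":-1},
    {"slide":[0,0,0],"delta_rot":[0,0,-1],"fingers":-1},
    {"slide":[0,0,0],"delta_rot":[0,0,-1],"fingers":-1},
    {"slide":[0,0,0],"delta_rot":[0,0,-1],"fingers":-1}
  ]
}}

```text
time_s: 14.78
tcp_pos: [0.494, 0.1157, 0.1666]
eef_rot: [179.9, -0.2, -119.5]
contact_force: [0.1, -1.2, -1.8]
gripper_width: 0.0188
gripper_force: 40.0
```

>>> {"api": "play_rows", "payload": {
  "rows": [
    {"slide":[0,0,0],"delta_rot":[0,0,-1],"fingers":-1},
    {"slide":[0,0,0],"delta_rot":[0,0,-0.8],"fingers":-1},
    {"slide":[0,0,0],"delta_rot":[0,0,-0.43],"fingers":-1},
    {"slide":[0,0,0],"delta_rot":[0,0,0],"fingers":-1},
    {"slide":[0,0,0],"delta_rot":[0,0,0],"fingers":-1}
  ]
}}

```text
time_s: 15.4
tcp_pos: [0.4946, 0.1161, 0.1675]
eef_rot: [179.9, -0.1, -109.5]
contact_force: [0.1, -0.7, -2.9]
gripper_width: 0.0192
gripper_force: 40.0
```

```bash
python3 -c "
from h import *
s=cap('wrist','w5');print(s['tcp_pos'],s['eef_rot'],s['contact_force'],s['moment'],s['gripper_width'])
im=cv2.imread('pics/w5.png');cv2.imwrite('pics/w5c.png',cv2.resize(im[40:400,180:460],(560,720))[:600])
p=s['tcp_pos']
for dx in(.073,.078): print('end exp',proj('w5',p+dx*np.array([-.3338,-.9426,0])+[0,0,.0067]))
plan([.4953,.1158,.16],[180,0,-109.5])
o=np.array([.5203,.1865]);x=np.array([.3338,.9426]);y=np.array([-x[1],x[0]]);d=p[:2]-o;print('jig xy',d@x,d@y)
"
```

```text
[0.49460338 0.11609581 0.16754747] [ 1.79879979e+02 -8.87014305e-02 -1.09460557e+02] [ 0.13998502 -0.66025677 -2.90375686] [ 0.11807687 -0.0822821   0.03063481] 0.01915189215229299
end exp [316.13358263 129.76633868]
end exp [316.18034262 114.33113601]
slide [ 0.    -0.005  0.051] turn [ 0.026 -0.018  0.01 ] slide-after-turn [ 0.    -0.005  0.051]
jig xy -0.07494052253816796 0.0007207153219440543
```

View pics/w5c.png

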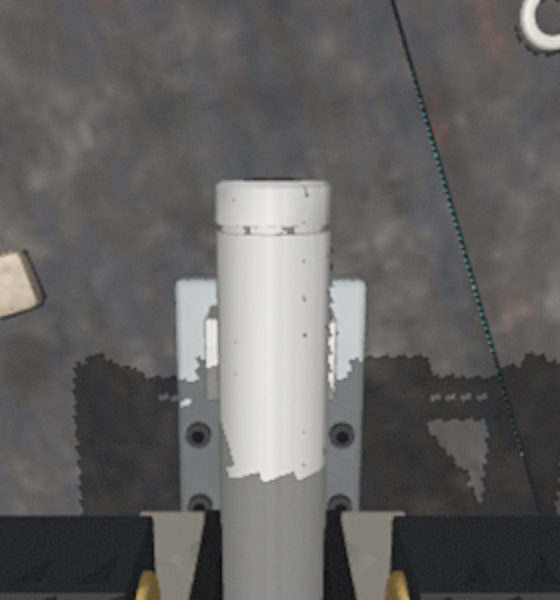

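The shaft is held straight at u≈316 over the vee line, with its end at row 130 as expected for a centred grip. I'll lower it short of the turret.

>>> {"api": "play_rows", "payload": {
  "rows": [
    {"slide":[0,-0.004,0.2],"delta_rot":[0,0,0],"fingers":-1},
    {"slide":[0,0,0.25],"delta_rot":[0,0,0],"fingers":-1},
    {"slide":[0,0,0.2],"delta_rot":[0,0,0],"fingers":-1},
    {"slide":[0,0,0.1],"delta_rot":[0,0,0],"fingers":-1},
    {"slide":[0,0,0.04],"delta_rot":[0,0,0],"fingers":-1},
    {"slide":[0,0,0.01],"delta_rot":[0,0,0],"fingers":-1},
    {"slide":[0,0,0],"delta_rot":[0,0,0],"fingers":-1}
  ]
}}

```text
time_s: 16.32
tcp_pos: [0.4956, 0.1163, 0.0486]
eef_rot: [179.9, -0.0, -109.4]
contact_force: [0.9, -0.3, -1.4]
gripper_width: 0.0188
gripper_force: 40.0
```

>>> {"api": "play_rows", "payload": {
  "rows": [
    {"slide":[-0.04,0,0.015],"delta_rot":[0,0,0],"fingers":-1},
    {"slide":[-0.03,0,0.015],"delta_rot":[0,0,0],"fingers":-1},
    {"slide":[-0.01,0,0.015],"delta_rot":[0,0,0],"fingers":-1},
    {"slide":[0,0,0],"delta_rot":[0,0,0],"fingers":-1},
    {"slide":[0,0,0],"delta_rot":[0,0,0],"fingers":-1}
  ]
}}

```text
time_s: 16.95
tcp_pos: [0.499, 0.1273, 0.041]
eef_rot: [179.9, -0.1, -109.4]
contact_force: [1.1, -0.7, -1.3]
gripper_width: 0.019
gripper_force: 40.2
```

>>> {"api": "play_rows", "payload": {
  "rows": [
    {"slide":[-0.03,0,0.004],"delta_rot":[0,0,0],"fingers":-1},
    {"slide":[-0.04,0,0],"delta_rot":[0,0,0],"fingers":-1},
    {"slide":[-0.04,0,0],"delta_rot":[0,0,0],"fingers":-1},
    {"slide":[-0.03,0,0],"delta_rot":[0,0,0],"fingers":-1},
    {"slide":[0,0,0],"delta_rot":[0,0,0],"fingers":-1},
    {"slide":[0,0,0],"delta_rot":[0,0,0],"fingers":-1}
  ]
}}

```text
time_s: 17.7
tcp_pos: [0.5058, 0.147, 0.0403]
eef_rot: [179.9, -0.1, -109.4]
contact_force: [-0.9, 0.6, -1.9]
gripper_width: 0.0193
gripper_force: 40.0
```

```bash
cat >> h.py <<'E'
def jig():
    s=r.get_state();o=np.array([.5203,.1865]);x=np.array([.3338,.9426]);y=np.array([-x[1],x[0]]);d=s['tcp_pos'][:2]-o
    f=s['contact_force'];m=s['moment'];J=lambda v:np.round([v[:2]@x,v[:2]@y,v[2]],3)
    print('jig xy',np.round([d@x,d@y],4),'z',s['tcp_pos'][2].round(4),'F',J(f),'M',J(m),s['eef_rot'].round(2),s['time_s'])
E
python3 -c "
from h import *
jig()"
```

```text
jig xy [-0.0421  0.0004] z 0.0403 F [ 0.273  1.101 -1.892] M [-0.082 -0.105 -0.002] [ 1.7987e+02 -7.0000e-02 -1.0941e+02] 17.7
```

>>> {"api": "play_rows", "payload": {
  "rows": [
    {"slide":[0,0,0.004],"delta_rot":[0,0,0],"fingers":-1},
    {"slide":[0,0,0.004],"delta_rot":[0,0,0],"fingers":-1},
    {"slide":[0,0,0],"delta_rot":[0,0,0],"fingers":-1},
    {"slide":[0,0,0],"delta_rot":[0,0,0],"fingers":-1}
  ]
}}

```text
time_s: 18.2
tcp_pos: [0.5061, 0.1469, 0.0393]
eef_rot: [179.9, -0.1, -109.4]
contact_force: [0.5, -1.6, -0.3]
gripper_width: 0.0189
gripper_force: 40.0
```

```bash
python3 -c "
from h import *
jig()"
```

```text
jig xy [-0.042   0.0001] z 0.0393 F [-1.353 -0.974 -0.29 ] M [-0.5    0.227 -0.071] [ 1.7990e+02 -5.0000e-02 -1.0941e+02] 18.2
```

>>> {"api": "play_rows", "payload": {
  "rows": [
    {"slide":[0,0,0.003],"delta_rot":[0,0,0],"fingers":-1},
    {"slide":[0,0,0.003],"delta_rot":[0,0,0],"fingers":-1},
    {"slide":[0,0,0],"delta_rot":[0,0,0],"fingers":-1},
    {"slide":[0,0,0],"delta_rot":[0,0,0],"fingers":-1}
  ]
}}

```text
time_s: 18.7
tcp_pos: [0.5063, 0.147, 0.0391]
eef_rot: [179.9, -0.0, -109.4]
contact_force: [-1.1, -2.7, 9.0]
gripper_width: 0.0187
gripper_force: 40.0
```

```bash
python3 -c "
from h import *
jig()"
```

```text
jig xy [-0.042  0.   ] z 0.0391 F [-2.921  0.098  9.047] M [ 0.232  0.816 -0.112] [ 1.7992e+02 -5.0000e-02 -1.0939e+02] 18.7
```

>>> {"api": "play_rows", "payload": {
  "rows": [
    {"slide":[-0.012,0,0],"delta_rot":[0,0,0],"fingers":-1},
    {"slide":[-0.012,0,0],"delta_rot":[0,0,0],"fingers":-1},
    {"slide":[-0.012,0,0],"delta_rot":[0,0,0],"fingers":-1},
    {"slide":[0,0,0],"delta_rot":[0,0,0],"fingers":-1}
  ]
}}

```text
time_s: 19.2
tcp_pos: [0.5079, 0.1516, 0.0391]
eef_rot: [179.9, -0.1, -109.4]
contact_force: [-1.0, -4.4, 9.7]
gripper_width: 0.019
gripper_force: 40.0
```

```bash
python3 -c "
from h import *
jig()"
```

```text
jig xy [-0.0371  0.0001] z 0.0391 F [-4.498 -0.552  9.672] M [-0.188  1.709 -0.108] [ 1.7991e+02 -1.0000e-01 -1.0939e+02] 19.2
```

>>> {"api": "play_rows", "payload": {
  "rows": [
    {"slide":[-0.008,0,0],"delta_rot":[0,0,0],"fingers":-1},
    {"slide":[-0.008,0,0],"delta_rot":[0,0,0],"fingers":-1},
    {"slide":[0,0,0],"delta_rot":[0,0,0],"fingers":-1}
  ]
}}

```text
time_s: 19.58
tcp_pos: [0.5085, 0.1533, 0.0391]
eef_rot: [179.9, -0.1, -109.4]
contact_force: [-0.5, -6.1, 11.0]
gripper_width: 0.0186
gripper_force: 40.0
```

```bash
python3 -c "
from h import *
jig()"
```

```text
jig xy [-0.0352  0.0001] z 0.0391 F [-5.89  -1.602 10.956] M [-0.496  2.299 -0.047] [ 1.7990e+02 -1.4000e-01 -1.0939e+02] 19.575
```

>>> {"api": "play_rows", "payload": {
  "rows": [
    {"slide":[-0.006,0,0],"delta_rot":[0,0,0],"fingers":-1},
    {"slide":[-0.006,0,0],"delta_rot":[0,0,0],"fingers":-1},
    {"slide":[0,0,0],"delta_rot":[0,0,0],"fingers":-1}
  ]
}}

```text
time_s: 19.95
tcp_pos: [0.5085, 0.1535, 0.0391]
eef_rot: [179.9, -0.3, -109.4]
contact_force: [-0.9, -12.7, 13.4]
gripper_width: 0.0188
gripper_force: 40.0
```

```bash
python3 -c "
from h import *
jig()"
```

```text
jig xy [-0.0351  0.0001] z 0.0391 F [-12.226  -3.408  13.367] M [-1.556  4.553 -0.056] [ 179.86   -0.29 -109.4 ] 19.95
```

The shaft has met the stop at jig x = −35.1 mm. I'll ease the axial push and even out the side load.

>>> {"api": "play_rows", "payload": {
  "rows": [
    {"slide":[0.005,-0.002,-0.001],"delta_rot":[0,0,0],"fingers":-1},
    {"slide":[0,0,0],"delta_rot":[0,0,0],"fingers":-1},
    {"slide":[0,0,0],"delta_rot":[0,0,0],"fingers":-1}
  ]
}}

```text
time_s: 20.32
tcp_pos: [0.5085, 0.1534, 0.039]
eef_rot: [179.9, -0.2, -109.4]
contact_force: [-2.5, -8.9, 11.8]
gripper_width: 0.0191
gripper_force: 40.0
```

```bash
python3 -c "
from h import *
jig()"
```

```text
jig xy [-0.0352  0.0001] z 0.039 F [-9.244 -0.599 11.784] M [-0.602  3.321 -0.08 ] [ 179.85   -0.23 -109.41] 20.325
```

>>> {"api": "play_rows", "payload": {
  "rows": [
    {"slide":[0,0,0],"delta_rot":[0,0,0],"fingers":-1},
    {"slide":[0,0,0],"delta_rot":[0,0,0],"fingers":-1},
    {"slide":[0,0,0],"delta_rot":[0,0,0],"fingers":-1},
    {"slide":[0,0,0],"delta_rot":[0,0,0],"fingers":-1},
    {"slide":[0,0,0],"delta_rot":[0,0,0],"fingers":-1},
    {"slide":[0,0,0],"delta_rot":[0,0,0],"fingers":-1}
  ]
}}

```text
time_s: 21.08
tcp_pos: [0.5085, 0.1534, 0.0391]
eef_rot: [179.9, -0.2, -109.4]
contact_force: [-2.0, -8.8, 11.4]
gripper_width: 0.019
gripper_force: 40.0
```

```bash
python3 -c "
from h import *
jig(); f=r.get_state()['contact_force']
if 8<f[2]<15: print(r.close_job())"
```

```text
jig xy [-0.0352  0.0001] z 0.0391 F [-8.932 -1.087 11.434] M [-0.646  3.355 -0.126] [ 179.85   -0.23 -109.41] 21.075
the job is handed in; nothing more can be done
None
```

I turned the turret to the 8 mm bush and released it, then laid the shaft in both vees against the stop and handed in at 21 s, still gripping it and pressing down with about 11 N; the final seating was judged from force and position readings, not a picture.

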